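# Re-aim the dish filler's locking nozzle arm

### The arm

A 6-joint arm with a two-finger parallel gripper is mounted at the origin on a cart in front of the work surface, level with it; the furniture and walls round the work are solid. World frame = base frame: x ahead of the robot, y to its left, z up, the work surface at z = 0. Lengths are in m, angles in rad, forces in N, time in s.
With the tool pointing down it reaches from about 0.35 to 0.775 m from the base axis. Payload 7.3 kg.
Tool frame: the origin (TCP) lies at the very end of the fingers, on their centre line; the grasp point (between the pads) lies 19 mm behind it; z points along the fingers, y is the line along which they close (so a half turn about z gives the same grasp; the last joint's range is limited). The gripper opens to 92 mm and grips with 3 to 60 N. Pads are 19 mm wide; open, the fingers measure 130 mm over their backs; the gripper's body (75 mm by 190 mm) begins 47 mm behind the grasp point.
Start: joints at [1.047, 0.342, 1.524, -0, 1.275, -0.146], TCP at [0.194, 0.488, 0.227] pointing down, gripper open.
Joint ranges: [-2.53, 2.53], [-0.77, 2.02], [0.04, 2.7], [-1, 4.14], [0.28, 2.66], [-3.11, 3.11]. Speed limits (rad/s): [2.57, 2.57, 3.14, 3.14, 3.14, 3.14].

### API

Orientations are given as [roll, pitch, yaw] about the fixed x, y, z axes, in that order (R = Rz(yaw) Ry(pitch) Rx(roll)).
In Python, from cell import * gives the robot as it stands.
- The arm moves only by the tool step_arm, never from a script. Its argument "commands" is a list of rows, each a list of 7 numbers: the opening, from 0 (shut) to 1 (fully open), then the shift along the world's x, y, z in cm, then the turn, a rotation vector about the world's x, y, z in rad. A call has 1 to 5 rows; each row is the pose to reach, as a shift and turn from the pose commanded when the call began; what a row does not reach only later rows make up. A row lasts 1/12 s, in which the tool goes at most 41.7 mm and 7.16 degrees, less where a joint would pass 70% of its speed; a pose out of reach is approached as far as the arm can. A call with a gripper value outside its range is refused whole. The fingers move at their own pace and stop on an object; "grip_force" is the grip in N (left out, the last holds). Time passes only in rows, so rows that repeat a pose let the fingers close. It gives the time, the measured TCP pose, the force, the opening and the grip force at its end, in the units of the state.
- observe(): the state, without advancing time (a new reading comes with each control period).
- read_camera(name): name is "side" or "top"; returns the picture (420x560x3 uint8, red, green, blue); there is no depth.
- camera_model(name): a dict with "vfov" (degrees; the focal length in pixels is half the picture's height over the tangent of half this angle, whatever the lens; pixels are square), "cx", "cy" (the principal point, pixels), "world_to_cam" (4x4, takes a point from world to camera coordinates). Camera axes: x right, y up, looking along -z (the intrinsics and any distortion apply to the point x, -y, -z); pixel columns grow to the right and rows downward; lengths in m; the calibration is good to about 2 mm. A picture is of the moment at which its call begins. camera_model takes no time and is no camera call.
- hand_in(): hands the job in; it is judged then, once.
The state is a dict: "time": time; "qpos": joint angles; "qvel": joint speeds; "joint_efforts": joint torques, N m; "tool_pos": TCP position; "tool_rot": TCP orientation; "contact_force": force on the tool from outside, world axes, zero at the start; "torque": the same for the moment, N m; "opening": finger opening in m; "grip_force": force on a finger pad.
Only numpy, scipy, OpenCV 4.12 (cv2) and the standard library are available. Lean on these libraries where they do the work, as an engineer would, in place of code of your own. Each camera call takes 0.05 s, during which the arm holds its last target. There are 200 camera calls.

### The job

The nozzle arm of the dish filler is parked facing the front. Pull the black lock knob up to free the arm, turn the knob until the blue nozzle is over the dish with the pink medium, and push the knob back down fully home so that the arm is locked there. Leave the dishes, the jar and the specimen cup where they are.

Things in the scene. Friction and masses are not known exactly. Their poses are not given: they have to be found in the camera images.
- station: Dish filler, fixed: round grey plate 290 mm across, 8 mm thick, metal hub in the middle (62 mm high, radius 44 mm), four cells between white radial dividers (33 mm high). Origin: centre of the underside, on the vertical axis about which the knob turns; z up; front (arm parked) is its -x. Cell middles: 103 mm from the axis, 115, 158, 202, 245 degrees counterclockwise from the front seen from above.
- knob_top (a point): Centre of the flat top of the black round knob (38 mm across, 34 mm tall), on the axis, 128 mm above the worktop when home. Rises and turns with the arm. Under the knob: a neck 14 mm tall, then the arm tube, its top 79 mm (collar 82 mm) above the worktop when home; fingers kept above 88 mm clear everything. Can be gripped from above at any yaw.
- nozzle_tip (a point): Lower tip of the blue nozzle at the end of the steel arm tube, 103 mm from the axis, 44 mm above the worktop when home, always above dividers and dishes. The arm is rigid with the knob and points the way of the white line on the knob's top.
- spindle (a joint): Lift of knob and arm, m: 0 home (locked) to 0.020 (stop). Friction of about 4 N holds it at any height. Below about 0.0125 a pin 36 mm from the axis sits in a notch and the arm cannot turn. It goes home only over a notch: one per cell (play 2 mm each way; rounded edges draw the pin in from about 0.12 rad off) and a wide one at the front; elsewhere the pin lands on a tooth, 10 mm or more up.
- head (a joint): Turn of knob and arm, rad, counterclockwise seen from above positive; 0: nozzle at the station's front (-x). The front notch allows -0.3 to 0.3. When lifted it turns either way up to 4.4 rad against 0.04 N m of friction and stays where it is left.
- dish_pink: Round petri dish with pink medium, 59 mm across, 15 mm high, loose in one of the four cells (which one varies). Origin: centre of its underside, 8 mm above the worktop.
- dish_ivory_1: Petri dish with ivory medium, 59 mm across, 15 mm high, loose in another cell. Origin: centre of its underside. Leave alone.
- dish_ivory_2: Petri dish with ivory medium, 59 mm across, 15 mm high, loose in another cell. Origin: centre of its underside. Leave alone.
- dish_ivory_3: Petri dish with ivory medium, 59 mm across, 15 mm high, loose in another cell. Origin: centre of its underside. Leave alone.
- stain_jar: Clear jar with purple stain, 54 mm across, 101 mm tall, standing to the left of the station. Origin: centre of its underside. Leave alone.
- specimen_cup: White specimen cup with orange lid, 47 mm across, 58 mm tall, to the right of the station. Origin: centre of its underside. Leave alone.
There are look-alikes about, which are no part of the job. Leave any brown look-alike of the dish_pink alone.

How it is judged:
On the way, in this order (a step that is already met when the one before it is completed fails the run):
1. the knob is pulled up so that the arm is free (at least 10 mm) (value of joint spindle above 0.01 m), for 0.1 s.
2. with the knob still up (at least 5 mm), the nozzle is turned over the pink dish (within 20 mm of its centre) (horizontal distance between nozzle_tip and dish_pink below 0.02 m and value of joint spindle above 0.005 m), for 0.1 s.
At the end, for the whole second after the job is handed in: The knob is down within 3 mm of home, the nozzle tip is within 12 mm (horizontally) of the centre of the pink dish, and the arm is at rest (value of joint spindle below 0.003 m and horizontal distance between nozzle_tip and dish_pink below 0.012 m and angular speed of head below 0.05 rad/s); the robot touches nothing.
It fails at once if a dish, the jar or the specimen cup is moved by more than 15 mm (distance of any of dish_pink, dish_ivory_1, dish_ivory_2, dish_ivory_3, stain_jar, specimen_cup from where it was at the start of the episode above 0.015 m).
It also fails if it takes over 43 s, if anything falls off the work surface, if the arm or the gripper's body presses on something with over 40 N, if the wrist force passes 120 N, or if a joint passes its speed limit or range.

## Working session

There is one attempt and no reset: what is moved stays moved. The work goes in short steps, Python scripts to look and compute and a tool call to move; the robot and the scene stay as the last step left them, time stands still between calls to the robot, and variables do not carry over. Pictures are saved under pics/ and viewed, at most 10 in all, crops included, and the job is handed in when it is done.

Besides the shell and the picture viewer there is one more tool, called after "Call:" as name([rows], argument=value, ...), one row to a line, values as JSON. step_arm: Moves the arm, as the interface text tells. Its arguments: {"type":"object","properties":{"commands":{"type":"array"},"grip_force":{"type":"number"}},"required":["commands"]}

```bash
mkdir -p pics; python3 - <<'E'
from cell import *
import cv2
for n in("top","side"):
    im=read_camera(n); cv2.imwrite(f"pics/{n}0.png",im[:,:,::-1]); m=camera_model(n); print(n,m)
print(observe())
E
```

```text
top {'vfov': 45.60636845313432, 'cx': 275.6957620371326, 'cy': 202.7913438533305, 'world_to_cam': array([[-0.04205788, -0.99911429,  0.0013338 ,  0.02499017],
       [ 0.97642936, -0.04082002,  0.21194204, -0.5354178 ],
       [-0.21169987,  0.01021619,  0.97728133, -1.21959166],
       [ 0.        ,  0.        ,  0.        ,  1.        ]])}
side {'vfov': 47.7165659330293, 'cx': 276.8899273040631, 'cy': 201.94851531644886, 'world_to_cam': array([[-9.99985971e-01,  5.29395210e-04, -5.27046471e-03,
         5.28200306e-01],
       [-4.58752247e-03, -5.83987547e-01,  8.11749653e-01,
        -8.67079852e-02],
       [-2.64814938e-03,  8.11762444e-01,  5.83981783e-01,
        -1.54494643e+00],
       [ 0.00000000e+00,  0.00000000e+00,  0.00000000e+00,
         1.00000000e+00]])}
{'time': 0.1, 'qpos': array([ 1.04699401e+00,  3.42658254e-01,  1.52491621e+00,  8.47229161e-06,
        1.27539754e+00, -1.46002717e-01]), 'qvel': array([ 7.64952788e-04,  9.14303350e-05, -6.49463054e-04,  1.28947994e-03,
       -4.82717475e-04, -7.07109950e-04]), 'joint_efforts': array([ 1.07521526e-03, -4.32006168e+01, -2.44695586e+01,  7.18004582e-02,
        5.25664003e-02, -5.90633795e-05]), 'tool_pos': array([0.19345628, 0.48766997, 0.2261136 ]), 'tool_rot': array([-3.14022915e+00, -2.08690600e-04,  2.76379044e+00]), 'contact_force': array([ 0.18979013, -0.36542743, -0.72897757]), 'torque': array([-0.00906324, -0.02089261, -0.07060392]), 'grip_force': 0.0, 'opening': 0.09149545469286485}
```

View pics/top0.png

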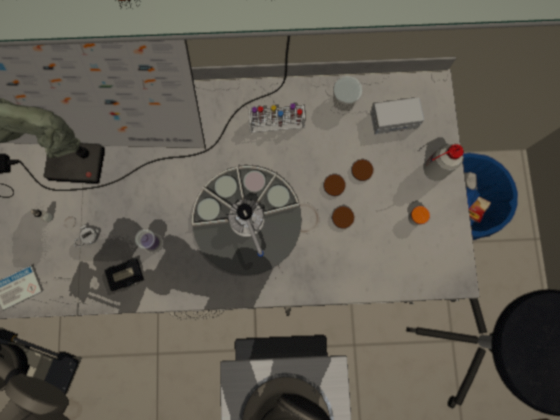

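View pics/side0.png

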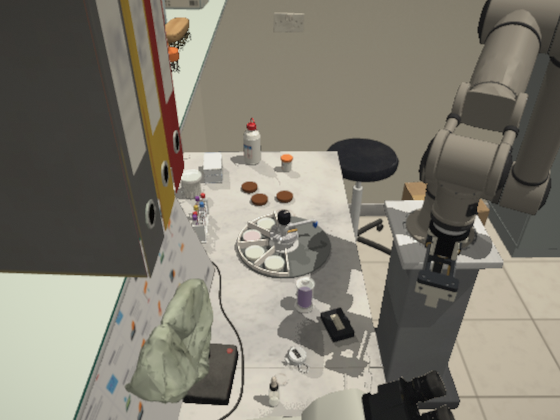

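The top view shows four dishes in the station at (208,209), (226,186), (255,181) and (278,196). The one at (255,181) looks pink. The knob is at about (245,212), and the nozzle is near (261,253). The side view has the knob at (284,217) and the station around (284,245).

Candidates for the pink dish are the four station dishes, with (255,181) pinkish and the other three ivory. The brown look-alikes outside the station are at (335,185), (362,170) and (343,216). I choose (255,181) and check it in a crop.

```bash
cat > h.py <<'E'
import numpy as np, cv2
from cell import *
def cam(n):
    m=camera_model(n); f=210/np.tan(np.radians(m["vfov"]/2)); return m,f
def proj(n,p):
    m,f=cam(n); c=m["world_to_cam"]@np.append(p,1); return np.array([m["cx"]-f*c[0]/c[2], m["cy"]+f*c[1]/c[2]])
def ray(n,uv):
    m,f=cam(n); T=m["world_to_cam"]; d=np.array([(uv[0]-m["cx"])/f,-(uv[1]-m["cy"])/f,-1]); R=T[:3,:3]
    return -R.T@T[:3,3], R.T@d
def onz(n,uv,z):
    o,d=ray(n,uv); return o+d*(z-o[2])/d[2]
def tri(a,b):
    A=[];B=[]
    for n,uv in(("top",a),("side",b)):
        o,d=ray(n,uv); d=d/np.linalg.norm(d); P=np.eye(3)-np.outer(d,d); A.append(P);B.append(P@o)
    p=np.linalg.lstsq(np.vstack(A),np.hstack(B),rcond=None)[0]
    return p,[np.linalg.norm(A[i]@p-B[i]) for i in(0,1)]
E
python3 - <<'E'
import cv2,numpy as np
from h import *
t=cv2.imread("pics/top0.png");s=cv2.imread("pics/side0.png")
a=cv2.resize(t[155:285,185:310],None,fx=3.2,fy=3.2,interpolation=cv2.INTER_CUBIC)
b=cv2.resize(s[200:280,230:335],None,fx=3.8,fy=3.8,interpolation=cv2.INTER_CUBIC)
h=max(a.shape[0],b.shape[0]);P=lambda x:cv2.copyMakeBorder(x,0,h-x.shape[0],0,0,0)
cv2.imwrite("pics/crop1.png",np.hstack([P(a),P(b)])[:, :800])
for c in[(208,209),(226,186),(255,181),(278,196)]:
    r=cv2.mean(t[c[1]-5:c[1]+6,c[0]-5:c[0]+6])[:3]; print(c,np.round(r),onz("top",c,.018).round(3))
# dark knob blobs
for n,im,(u,v) in(("top",t,(245,212)),("side",s,(284,217))):
    m=(im.max(2)<45).astype(np.uint8); k,l,st,ce=cv2.connectedComponentsWithStats(m)
    for i in range(1,k):
        if np.hypot(*(ce[i]-[u,v]))<25 and st[i,4]>8: print(n,st[i],ce[i].round(1))
print(tri((245,212),(284,215)))
# fence / plate circle via front edge
E
```

```text
(208, 209) [118. 133. 132.] [0.535 0.181 0.018]
(226, 186) [118. 133. 132.] [0.596 0.132 0.018]
(255, 181) [116. 120. 135.] [0.606 0.055 0.018]
(278, 196) [118. 133. 132.] [ 0.563 -0.005  0.018]
top [245 193  12   8  64] [251.  196.3]
top [237 203  15  17 171] [244.2 210.7]
top [262 205   3   5   9] [262.7 207. ]
side [278 211  12  14 132] [283.4 217.8]
(array([0.50488005, 0.07819917, 0.11756696]), [np.float64(0.0016198154316618824), np.float64(0.0016198154316622326)])
```

View pics/crop1.png

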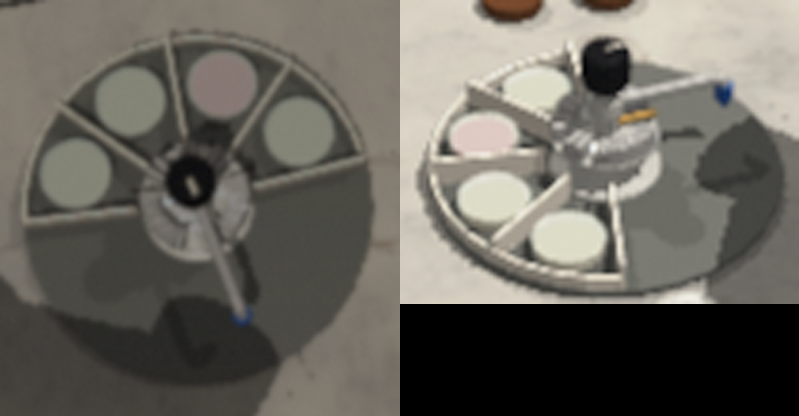

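The crop confirms it: the dish at top-image (255,181) is pink and sits inside the station, third from the left. The knob-top centre is near (244.4,211.5) and the blue nozzle tip near (260,254).

```bash
python3 - <<'E'
from h import *
t=cv2.imread("pics/top0.png");s=cv2.imread("pics/side0.png")
K=onz("top",(244.4,211.3),.128);print("knob top cam",K.round(4),"side cam",onz("side",(283.8,214.5),.128).round(4))
# dish masks: bright low-edge blobs, dish top z .023
g=t.max(2); m=cv2.morphologyEx(((g>112)).astype(np.uint8),cv2.MORPH_OPEN,cv2.getStructuringElement(2,(9,9)))
k,l,st,ce=cv2.connectedComponentsWithStats(m); D=[]
for i in range(1,k):
    if 200<ce[i][0]<290 and 170<ce[i][1]<220: 
        p=onz("top",ce[i],.022); D.append(p); print(st[i],ce[i].round(1),p.round(4),"r",np.linalg.norm((p-K)[:2]).round(4), "ang",np.degrees(np.arctan2(p[1]-K[1],p[0]-K[0])).round(1))
D=np.array(D)
if len(D)>=3:
    A=np.c_[2*D[:,:2],np.ones(len(D))];x=np.linalg.lstsq(A,(D[:,:2]**2).sum(1),rcond=None)[0];print("circle",x[:2],np.sqrt(x[2]+x[0]**2+x[1]**2))
for n in("top","side"):
    im=t if n=="top" else s
    b=im.astype(int); mb=((b[:,:,0]-b[:,:,2]>25)).astype(np.uint8);k,l,st,ce=cv2.connectedComponentsWithStats(mb)
    for i in range(1,k):
        if st[i,4]>4 and 230<ce[i][0]<330 and 210<ce[i][1]<265: print("blue",n,st[i],ce[i],onz(n,ce[i],.055).round(4))
# plate outline fit, front half
E
```

```text
knob top cam [0.5029 0.0793 0.128 ] side cam [0.5072 0.0888 0.128 ]
[244 171  21  20 330] [254.  180.7] [0.6059 0.0571 0.022 ] r 0.1053 ang -12.1
[215 176  21  21 332] [225.2 186.1] [0.5943 0.1339 0.022 ] r 0.1065 ang 30.9
[268 186  21  20 332] [278.  195.7] [ 0.5625 -0.0047  0.022 ] r 0.103 ang -54.6
[198 199  21  21 345] [208.1 208.8] [0.5349 0.1799 0.022 ] r 0.1056 ang 72.4
[252 211  10  12  88] [256.8 216.6] [0.5089 0.0531 0.022 ] r 0.0269 ang -77.1
circle [0.54594424 0.08937413] 0.07627471811012082
blue top [258 252   6   5  15] [260.46666667 254.46666667] [0.4058 0.0462 0.055 ]
blue side [313 222   5   6  19] [314.94736842 224.21052632] [0.4094 0.0435 0.055 ]
```

Measurements agree with the given sizes. The dishes sit 103–106 mm from the axis and the nozzle 103 mm. The axis is at about (0.504, 0.081), the front at about -171° and the arm at about -161°, so the turn needed is about +149° counterclockwise. I'll approach at tool yaw of about 0.43, which leaves the last joint enough range for that turn.

Call:
step_arm([
  [1,1.5,-2,-0.1,0,0,-0.124],
  [1,3.1,-4,-0.3,0,0,-0.248],
  [1,4.6,-6,-0.5,0,0,-0.372],
  [1,6.2,-8,-0.7,0,0,-0.496],
  [1,7.8,-10.2,-0.9,0,0,-0.62],
])

```text
time: 0.52
tool_pos: [0.272, 0.3851, 0.2173]
tool_rot: [-3.141, 0.0, 2.138]
contact_force: [0.2, 0.6, -0.2]
opening: 0.0918
grip_force: 0.0
```

Call:
step_arm([
  [1,1.5,-2,-0.1,0,0,-0.124],
  [1,3.1,-4,-0.3,0,0,-0.248],
  [1,4.6,-6,-0.5,0,0,-0.372],
  [1,6.2,-8,-0.7,0,0,-0.496],
  [1,7.8,-10.2,-0.9,0,0,-0.62],
])

```text
time: 0.93
tool_pos: [0.35, 0.283, 0.2084]
tool_rot: [-3.141, 0.0, 1.518]
contact_force: [0.5, 0.1, 0.8]
opening: 0.0919
grip_force: 0.0
```

Call:
step_arm([
  [1,1.5,-2,-0.1,0,0,-0.124],
  [1,3.1,-4,-0.3,0,0,-0.248],
  [1,4.6,-6,-0.5,0,0,-0.372],
  [1,6.2,-8,-0.7,0,0,-0.496],
  [1,7.8,-10.2,-0.9,0,0,-0.62],
])

```text
time: 1.35
tool_pos: [0.428, 0.181, 0.1994]
tool_rot: [-3.141, 0.0, 0.898]
contact_force: [0.6, -0.1, 0.7]
opening: 0.0919
grip_force: 0.0
```

Call:
step_arm([
  [1,1.5,-2,-0.1,0,0,-0.12],
  [1,3.1,-4,-0.3,0,0,-0.24],
  [1,4.6,-6,-0.5,0,0,-0.36],
  [1,7.6,-10,-0.8,0,0,-0.47],
  [1,7.6,-10,-0.8,0,0,-0.47],
])

```text
time: 1.77
tool_pos: [0.5062, 0.0781, 0.1911]
tool_rot: [3.14, -0.0, 0.426]
contact_force: [-0.5, -0.9, 0.4]
opening: 0.0917
grip_force: 0.0
```

```bash
python3 - <<'E'
from h import *
o=observe();print(o["time"],o["tool_pos"],o["tool_rot"],o["qpos"],o["contact_force"])
D=np.array([onz("top",c,.022)[:2] for c in[(254,180.7),(225.2,186.1),(278,195.7),(208.1,208.8)]])
A=np.c_[2*D,np.ones(4)];x=np.linalg.lstsq(A,(D**2).sum(1),rcond=None)[0];print("circle",x[:2],np.sqrt(x[2]+x[0]**2+x[1]**2))
print(onz("side",(283.5,216),.128),proj("side",(.504,.081,.128)),proj("side",(.504,.081,.111)))
im=read_camera("side");s=im[140:280,220:400,::-1];cv2.imwrite("pics/s1.png",cv2.resize(s,None,fx=4,fy=4,interpolation=cv2.INTER_CUBIC))
E
```

```text
1.7667 [0.50622259 0.07809675 0.191078  ] [ 3.13956148e+00 -2.13515396e-04  4.25775065e-01] [ 0.00446006  0.35058605  1.61568497 -0.00191478  1.17429678  1.15022011] [-0.53638101 -0.90401204  0.3912954 ]
circle [0.50606301 0.08122387] 0.1028211332187986
[0.50818388 0.09607077 0.128     ] [284.85298908 212.8986134 ] [284.82719878 217.45023119]
```

View pics/s1.png

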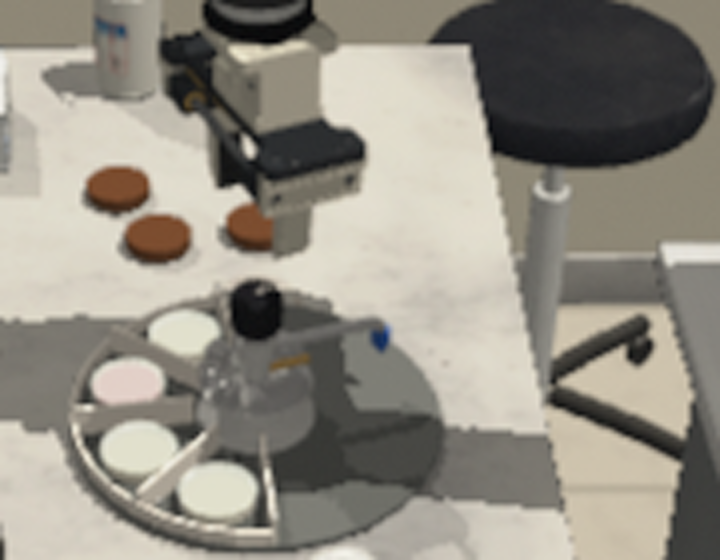

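The side crop shows the fingers above and around the knob, nothing in the way; the knob top at (284,213) gives x≈0.506. The circle through the dishes gives centre (0.506, 0.081) and radius 0.1028, matching the given 103 mm. I lower over (0.505, 0.080).

Call:
step_arm([
  [1,-0.1,0.2,-2.5,0,0,0],
  [1,-0.1,0.2,-5,0,0,0],
  [1,-0.1,0.2,-7.5,0,0,0],
  [1,-0.1,0.2,-9.5,0,0,0],
  [0.6,-0.1,0.2,-9.5,0,0,0],
], grip_force=8)

```text
time: 2.23
tool_pos: [0.4992, 0.0847, 0.0931]
tool_rot: [-3.138, 0.008, 0.436]
contact_force: [-0.7, 0.2, -0.8]
opening: 0.0881
grip_force: 0.0
```

Call:
step_arm([
  [0.3,0,0,0,0,0,0],
  [0.3,0,0,0,0,0,0],
  [0.3,0,0,0,0,0,0],
  [0.3,0,0,0,0,0,0],
  [0.3,0,0,0,0,0,0],
], grip_force=8)

```text
time: 2.65
tool_pos: [0.5032, 0.0841, 0.0978]
tool_rot: [3.141, -0.002, 0.434]
contact_force: [-0.3, 0.2, -0.6]
opening: 0.0564
grip_force: 0.0
```

Call:
step_arm([
  [0.3,0,0,0,0,0,0],
  [0.3,0,0,0,0,0,0],
  [0.3,0,0,0,0,0,0],
  [0.3,0,0,0,0,0,0],
  [0.3,0,0,0,0,0,0],
], grip_force=8)

```text
time: 3.07
tool_pos: [0.5043, 0.0817, 0.0975]
tool_rot: [3.137, -0.002, 0.434]
contact_force: [2.9, -10.6, 1.5]
opening: 0.0382
grip_force: 8.0
```

```bash
python3 - <<'E'
from cell import *
for i in range(2):
    o=observe();print(o["tool_pos"],o["tool_rot"],o["qpos"],o["qvel"],o["contact_force"],o["opening"],o["grip_force"]);read_camera("top")
E
```

```text
[0.50430736 0.08174466 0.09745231] [ 3.13684745e+00 -1.75830247e-03  4.34013799e-01] [ 0.01286299  0.45983132  1.74016985 -0.00447882  0.93805171  1.15229189] [-0.00242091 -0.0020205  -0.00165913  0.00131153 -0.00015993 -0.00260692] [  2.85447719 -10.63782465   1.52914359] 0.03816179497559732 7.994601242244244
[0.50428435 0.08176518 0.09743741] [ 3.13693802e+00 -1.71063513e-03  4.34009526e-01] [ 0.01286442  0.45985657  1.74017706 -0.00440035  0.93809964  1.15225109] [-0.00047363 -0.00074856  0.00121554  0.00165181  0.00324494 -0.00070819] [  3.26941423 -10.34230864   1.94896777] 0.03796812380807964 7.994583807885647
```

Gripped, with the opening matching the 38 mm knob. I centre out the side load, about 11 N.

Call:
step_arm([
  [0.3,0.1,-0.3,0,0,0,0],
  [0.3,0.1,-0.3,0,0,0,0],
  [0.3,0.1,-0.3,0,0,0,0],
  [0.3,0.1,-0.3,0,0,0,0],
], grip_force=25)

```text
time: 3.5
tool_pos: [0.5045, 0.0807, 0.0973]
tool_rot: [3.14, -0.002, 0.434]
contact_force: [2.0, -4.1, 4.9]
opening: 0.0373
grip_force: 25.0
```

Call:
step_arm([
  [0.3,0.05,-0.15,0.6,0,0,0],
  [0.3,0.05,-0.15,1.2,0,0,0],
  [0.3,0.05,-0.15,1.7,0,0,0],
  [0.3,0.05,-0.15,1.7,0,0,0],
  [0.3,0.05,-0.15,1.7,0,0,0],
], grip_force=25)

```text
time: 3.92
tool_pos: [0.5043, 0.08, 0.1145]
tool_rot: [-3.141, -0.001, 0.434]
contact_force: [1.9, 1.7, 1.9]
opening: 0.0371
grip_force: 25.0
```

```bash
python3 - <<'E'
from h import *
o=observe();print(o["tool_pos"],o["contact_force"])
t=read_camera("top")[:,:,::-1];s=read_camera("side")[:,:,::-1]
for n,im in(("top",t),("side",s)):
    b=im.astype(int); mb=((b[:,:,0]-b[:,:,2]>25)).astype(np.uint8);k,l,st,ce=cv2.connectedComponentsWithStats(mb)
    for i in range(1,k):
        if st[i,4]>4 and 230<ce[i][0]<330 and 200<ce[i][1]<265: print("blue",n,st[i],ce[i],onz(n,ce[i],.055+.017).round(4))
E
```

```text
[0.50433941 0.07998587 0.11447777] [1.90798516 1.71103145 1.85539507]
blue side [313 218   5   5  18] [314.94444444 219.66666667] [0.4101 0.0423 0.072 ]
```

The nozzle rose about 4.5 px in the side view, so the lift is about 17 mm as commanded. Now the turn.

Call:
step_arm([
  [0.3,0,0,0,0,0,0.12],
  [0.3,0,0,0,0,0,0.24],
  [0.3,0,0,0,0,0,0.36],
  [0.3,0,0,0,0,0,0.48],
  [0.3,0,0,0,0,0,0.6],
])

```text
time: 4.43
tool_pos: [0.5049, 0.0792, 0.1141]
tool_rot: [3.139, -0.0, 1.04]
contact_force: [4.1, -0.3, 0.5]
opening: 0.0378
grip_force: 25.0
```

Call:
step_arm([
  [0.3,0,0,0,0,0,0.12],
  [0.3,0,0,0,0,0,0.24],
  [0.3,0,0,0,0,0,0.36],
  [0.3,0,0,0,0,0,0.48],
  [0.3,0,0,0,0,0,0.6],
])

```text
time: 4.85
tool_pos: [0.5058, 0.0788, 0.1142]
tool_rot: [3.138, 0.001, 1.64]
contact_force: [7.6, -2.1, -0.8]
opening: 0.0375
grip_force: 25.0
```

Call:
step_arm([
  [0.3,0,0,0,0,0,0.12],
  [0.3,0,0,0,0,0,0.24],
  [0.3,0,0,0,0,0,0.36],
  [0.3,0,0,0,0,0,0.48],
  [0.3,0,0,0,0,0,0.6],
])

```text
time: 5.27
tool_pos: [0.5066, 0.0791, 0.1142]
tool_rot: [3.137, 0.004, 2.24]
contact_force: [10.3, 0.3, -3.1]
opening: 0.0375
grip_force: 25.0
```

Call:
step_arm([
  [0.3,0,0,0,0,0,0.12],
  [0.3,0,0,0,0,0,0.24],
  [0.3,0,0,0,0,0,0.36],
  [0.3,0,0,0,0,0,0.48],
  [0.3,0,0,0,0,0,0.6],
])

```text
time: 5.68
tool_pos: [0.5071, 0.0796, 0.1142]
tool_rot: [3.139, 0.006, 2.839]
contact_force: [12.0, 3.7, -4.6]
opening: 0.0377
grip_force: 25.0
```

Call:
step_arm([
  [0.3,0,0,0,0,0,0.12],
  [0.3,0,0,0,0,0,0.17],
  [0.3,0,0,0,0,0,0.17],
  [0.3,0,0,0,0,0,0.17],
])

```text
time: 6.02
tool_pos: [0.5071, 0.0799, 0.1142]
tool_rot: [3.14, 0.007, 3.004]
contact_force: [12.1, 3.9, -4.9]
opening: 0.0376
grip_force: 25.0
```

```bash
python3 - <<'E'
from h import *
o=observe();print(o["time"],o["tool_pos"],o["tool_rot"],o["contact_force"],o["qpos"])
t=read_camera("top")[:,:,::-1];s=read_camera("side")[:,:,::-1]
for n,im in(("top",t),("side",s)):
    b=im.astype(int); mb=((b[:,:,0]-b[:,:,2]>25)).astype(np.uint8);k,l,st,ce=cv2.connectedComponentsWithStats(mb)
    for i in range(1,k):
        if st[i,4]>2 and 180<ce[i][0]<330 and 150<ce[i][1]<285: print("blue",n,st[i],ce[i],onz(n,ce[i],.072).round(4))
a=cv2.resize(t[155:285,185:310],None,fx=3.2,fy=3.2,interpolation=cv2.INTER_CUBIC)
b=cv2.resize(s[190:295,225:330],None,fx=3.8,fy=3.8,interpolation=cv2.INTER_CUBIC)
h=max(a.shape[0],b.shape[0]);P=lambda x:cv2.copyMakeBorder(x,0,h-x.shape[0],0,0,0)
cv2.imwrite("pics/turn.png",np.hstack([P(a),P(b)]))
E
```

```text
6.0167 [0.50714753 0.07986924 0.11417587] [3.13991343 0.00673438 3.00393936] [12.14155405  3.9033822  -4.87152286] [ 6.40155928e-03  4.38845597e-01  1.71867889e+00  8.38530257e-04
  9.77162643e-01 -1.42721378e+00]
blue side [199 202   5   5  20] [201.3  204.05] [ 0.7729 -0.0428  0.072 ]
blue side [249 221   4   5  16] [250.625  222.5625] [0.6086 0.0553 0.072 ]
```

View pics/turn.png

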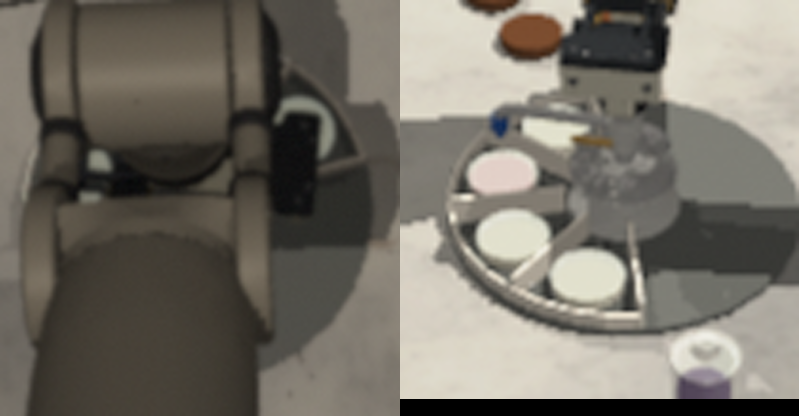

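The side crop shows the nozzle at full-image (250.6,222.6), raised above the pink dish, whose centre is near (252,235). The top view is covered by the robot. I compare both in the side camera.

```bash
python3 - <<'E'
from h import *
s=read_camera("side")[:,:,::-1]; b=s.astype(int)
print("time",observe()["time"])
m=((b[:,:,2]-b[:,:,1]>8)&(b[:,:,2]>150)&(b[:,:,0]>b[:,:,1]-8)).astype(np.uint8);k,l,st,ce=cv2.connectedComponentsWithStats(m)
for i in range(1,k):
    if st[i,4]>40 and 225<ce[i][0]<290 and 215<ce[i][1]<260: print(st[i],ce[i],onz("side",ce[i],.022))
# ivory dishes in side for angle consistency
m=cv2.morphologyEx((b[:,:,1]-b[:,:,0]*1.0>5).astype(np.uint8)*(b.max(2)>190).astype(np.uint8),cv2.MORPH_OPEN,np.ones((3,3),np.uint8));k,l,st,ce=cv2.connectedComponentsWithStats(m)
for i in range(1,k):
    if st[i,4]>60 and 225<ce[i][0]<310 and 200<ce[i][1]<280: print("iv",st[i],ce[i],onz("side",ce[i],.022))
for z in(.061,.066,.072): print(z,onz("side",(250.6,222.6),z))
E
```

```text
time 6.1667
iv [258 221  13   8  77] [264.07792208 224.48051948] [0.56942794 0.00210908 0.022     ]
iv [243 230  18  11 159] [251.47798742 235.        ] [0.60782157 0.0548329  0.022     ]
iv [246 245  18  14 200] [254.745 251.68 ] [0.59465121 0.13311346 0.022     ]
iv [265 256  19  13 201] [273.97512438 262.0199005 ] [0.53670988 0.17868156 0.022     ]
0.061 [0.60969927 0.04154205 0.061     ]
0.066 [0.60922904 0.04789422 0.066     ]
0.072 [0.60866476 0.05551682 0.072     ]
```

The nozzle is at about (0.609, 0.055±0.004) against the dish at (0.608, 0.055), well within the notch's draw-in. I relieve the side load and push down.

Call:
step_arm([
  [0.3,0.2,0.1,0,0,0,0],
  [0.3,0.2,0.1,-0.4,0,0,0],
  [0.3,0.2,0.1,-0.8,0,0,0],
  [0.3,0.2,0.1,-1.2,0,0,0],
  [0.3,0.2,0.1,-1.2,0,0,0],
])

```text
time: 6.58
tool_pos: [0.5077, 0.0802, 0.1017]
tool_rot: [-3.142, 0.004, 3.004]
contact_force: [8.0, 0.8, -4.9]
opening: 0.0372
grip_force: 25.0
```

Call:
step_arm([
  [0.3,0,0,-0.3,0,0,0],
  [0.3,0,0,-0.6,0,0,0],
  [0.3,0,0,-0.7,0,0,0],
  [0.3,0,0,-0.7,0,0,0],
  [0.3,0,0,-0.7,0,0,0],
])

```text
time: 7.0
tool_pos: [0.5084, 0.0804, 0.097]
tool_rot: [3.141, 0.006, 3.004]
contact_force: [2.9, 1.1, 14.3]
opening: 0.0376
grip_force: 25.0
```

It bottomed at z = 0.097, the same as at home, with 14 N of reaction. I press a little more, then open and back off.

Call:
step_arm([
  [0.3,0,0,-0.15,0,0,0],
  [0.3,0,0,-0.15,0,0,0],
  [0.3,0,0,-0.15,0,0,0],
])

```text
time: 7.25
tool_pos: [0.5088, 0.0805, 0.0967]
tool_rot: [3.141, 0.008, 3.004]
contact_force: [1.3, 0.7, 23.9]
opening: 0.0375
grip_force: 25.0
```

Call:
step_arm([
  [1,0,0,0.2,0,0,0],
  [1,0,0,0.2,0,0,0],
  [1,0,0,0.2,0,0,0],
  [1,0,0,0.2,0,0,0],
  [1,0,0,0.2,0,0,0],
])

```text
time: 7.67
tool_pos: [0.5054, 0.0804, 0.0945]
tool_rot: [-3.141, -0.002, 3.004]
contact_force: [0.4, -0.5, -0.3]
opening: 0.0663
grip_force: 0.0
```

Call:
step_arm([
  [1,0,0,0,0,0,0],
  [1,0,0,3,0,0,0],
  [1,0,0,6,0,0,0],
  [1,0,0,9,0,0,0],
  [1,0,0,12,0,0,0],
])

```text
time: 8.08
tool_pos: [0.5057, 0.0805, 0.2162]
tool_rot: [-3.141, -0.001, 3.004]
contact_force: [0.6, -0.5, -0.1]
opening: 0.0912
grip_force: 0.0
```

Call:
step_arm([
  [1,-3,3,0,0,0,0],
  [1,-6,6,0,0,0,0],
  [1,-8,9,0,0,0,0],
  [1,-10,12,0,0,0,0],
  [1,-12,15,0,0,0,0],
])

```text
time: 8.5
tool_pos: [0.3847, 0.2315, 0.2152]
tool_rot: [3.142, -0.0, 3.003]
contact_force: [0.2, 0.4, -0.7]
opening: 0.0918
grip_force: 0.0
```

Call:
step_arm([
  [1,-3,3,0,0,0,0],
  [1,-6,6,0,0,0,0],
  [1,-8,9,0,0,0,0],
  [1,-10,12,0,0,0,0],
  [1,-10,12,0,0,0,0],
])

```text
time: 8.92
tool_pos: [0.2825, 0.3544, 0.2152]
tool_rot: [3.14, -0.002, 3.009]
contact_force: [-0.7, -0.7, -1.0]
opening: 0.0917
grip_force: 0.0
```

```bash
python3 - <<'E'
from h import *
o=observe();print(o["time"],o["tool_pos"],o["contact_force"])
t=read_camera("top")[:,:,::-1];s=read_camera("side")[:,:,::-1]; C={}
for n,im in(("top",t),("side",s)):
    b=im.astype(int); mb=((b[:,:,0]-b[:,:,2]>25)).astype(np.uint8);k,l,st,ce=cv2.connectedComponentsWithStats(mb)
    for i in range(1,k):
        if st[i,4]>2 and 240<ce[i][0]<270 and 160<ce[i][1]<245: C[n]=ce[i];print("blue",n,st[i],ce[i],onz(n,ce[i],.056).round(4))
if len(C)==2: print(tri(C["top"],C["side"]))
a=cv2.resize(t[155:285,185:310],None,fx=3.2,fy=3.2,interpolation=cv2.INTER_CUBIC)
b=cv2.resize(s[190:295,225:330],None,fx=3.8,fy=3.8,interpolation=cv2.INTER_CUBIC)
h=max(a.shape[0],b.shape[0]);P=lambda x:cv2.copyMakeBorder(x,0,h-x.shape[0],0,0,0)
cv2.imwrite("pics/end.png",np.hstack([P(a),P(b)]))
E
```

```text
8.9167 [0.28249466 0.35436065 0.21517227] [-0.69491436 -0.67472977 -1.02292338]
blue side [249 224   5   6  20] [250.9  226.35] [0.6084 0.0539 0.056 ]
```

View pics/end.png

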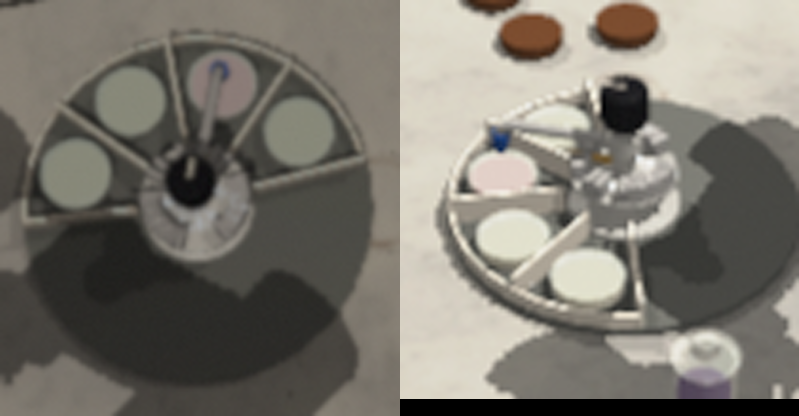

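The nozzle is now over the pink dish in both views: top crop (220,70) and side crop (500,140). The dishes look unmoved. One numeric check of the knob height and positions before handing in.

```bash
python3 - <<'E'
from h import *
s0=cv2.imread("pics/side0.png"); s=read_camera("side")[:,:,::-1]
for im in(s0,s):
    k,l,st,ce=cv2.connectedComponentsWithStats((im.max(2)<45).astype(np.uint8))
    for i in range(1,k):
        if np.hypot(*(ce[i]-[284,218]))<12 and st[i,4]>30: print(st[i],ce[i].round(2))
print(tri((253.75,176.9),(250.9,226.35)),onz("top",(253.75,176.9),.056))
E
```

```text
[278 211  12  14 132] [283.45 217.84]
[278 211  12  14 129] [283.74 217.97]
(array([0.60752556, 0.05623385, 0.05755202]), [np.float64(0.0007532778100016268), np.float64(0.0007532778100025314)]) [0.60717608 0.05638005 0.056     ]
```

Knob height is identical to the start (home). The nozzle is at (0.6075, 0.056) against the dish at (0.606, 0.057), so about 2 mm off.

```bash
python3 -c "
from cell import *
print(hand_in())"
```

```text
the job is handed in; nothing more can be done
None
```

The job is handed in (no verdict came back): the knob is fully home, the nozzle measures about 2 mm from the pink dish's centre, the arm is clear, and no dish looked moved.

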